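# Press out a dishwasher tablet and stop it on the chute

## Robot

A 7-joint arm with a two-finger parallel gripper is mounted at the origin on a cart in front of the work surface, level with it; the furniture and walls round the work are solid. World frame = base frame: x ahead of the robot, y to its left, z up, the work surface at z = 0. Lengths are in m, angles in rad, forces in N, time in s.
With the tool pointing down it reaches from about 0.4 to 0.85 m from the base axis. Payload 10.4 kg.
Tool frame: the origin (TCP) lies at the centre of the arm's flange, where the gripper is bolted on; the fingertips stand 182 mm ahead of it and the grasp point (between the pads) lies 164 mm ahead of it; z points along the fingers, y is the line along which they close (so a half turn about z gives the same grasp; the last joint's range is limited). The gripper opens to 87 mm and grips with 3 to 60 N. Pads are 19 mm wide; open, the fingers measure 117 mm over their backs; the gripper's body (75 mm by 190 mm) begins 51 mm behind the grasp point.
Start: joints at [-1.219, 0.332, -0.065, 1.46, 0.022, 1.35, -0.088], TCP at [0.229, 0.582, 0.405] pointing down, gripper open.
Joint ranges: [-2.6, 2.6], [-0.5, 2.12], [-1.47, 1.34], [0.16, 2.42], [-1.27, 4.41], [0.06, 2.06], [-2.6, 2.6]. Speed limits (rad/s): [2.22, 2.22, 2.79, 2.79, 3.14, 3.14, 3.14].

## Interface

Orientations are given as a unit quaternion [x, y, z, w].
In Python, from bench import r, eyes, job gives the robot as it stands. The module is installed in compiled form; this text tells all that it offers.
- The arm moves only by the shell command python3 -m inch 'ROWS' [OPENING] [FORCE]. ROWS is JSON, a list of rows, each a list of 6 numbers: the shift along the tool's x, y, z normalised to -1 to 1, where 1 is 4 cm, then the turn, a rotation vector about the tool's x, y, z normalised to -1 to 1, where 1 is 0.12 rad. In form: [[x, y, z, wx, wy, wz], ...]. A call has exactly 5 rows; each row shifts and turns the commanded pose from where the row before left it, along the tool's axes as they then stand; what a row does not reach is not made up. A row lasts 1/12 s, in which the tool goes at most 41.7 mm and 7.16 degrees, less where a joint would pass 70% of its speed; a pose out of reach is approached as far as the arm can. A call with a number of a shift or a turn outside -1 to 1 is refused whole. A call with a gripper value outside its range is refused whole. OPENING is the gripper command: -1 is shut, 1 is fully open, values between are in proportion, set as the call begins (- or left out, the last holds). The fingers move at their own pace and stop on an object; FORCE is the grip in N (left out, the last holds). Time passes only in rows, so rows that do not move let the fingers close, or fill a call up. It gives the time, the measured TCP pose, the force, the opening and the grip force at its end, in the units of the state.
- r.read_state(): the state, without advancing time (a new reading comes with each control period).
- eyes.camera(name): name is "scene" or "top"; returns a dict with "pixels" (480x640x3 uint8, red, green, blue), "fx", "fy", "cx", "cy" (pixels), "extrinsics" (4x4, takes a point from camera to world coordinates). Camera axes: x right, y down, z forward; pixel columns grow to the right and rows downward; lengths in m; the calibration is good to about 2 mm. A picture is of the moment at which its call begins. There is no depth.
- job.close_job(): hands the job in; it is judged then, once.
The state is a dict: "time": time; "joint_positions": joint angles; "joint_vel": joint speeds; "joint_torque": joint torques, N m; "ee_pos": TCP position; "eef_rot": TCP orientation; "ft_force": force on the tool from outside, world axes, zero at the start; "torque": the same for the moment, N m; "width": finger opening in m; "grip_force": force on a finger pad.
Only numpy, scipy, OpenCV 4.12 (cv2) and the standard library are available. Lean on these libraries where they do the work, as an engineer would, in place of code of your own. Each camera call takes 0.05 s, during which the arm holds its last target. There are 200 camera calls.

## Task

Get me one dishwasher tablet from the white dispenser: press its blue button down with one finger, with the other finger already waiting low over the steel chute beside it, so that the tablet which shoots out is stopped by that finger before it slides off the end of the chute. Do not pick the tablet up or carry it, and leave the mug, the honey jar, the tin and the salt shaker where they stand. Finish while holding it: keep the tablet stopped on the chute with the finger touching it, so that I can take it from there.

Things in the scene. Friction and masses are not known exactly. Their poses are not given: they have to be found in the camera images.
- dispenser: White tablet dispenser fixed to the worktop, 218 x 114 x 175 mm. Origin on the worktop below its tablet mouth; z up, own -x is the way the chute runs down, +y points from button to chute. In this frame: housing 98 mm high at x 0 to 88, y -55 to 55 mm; clear tower on it to 175 mm at x 9 to 63, y 3 to 53; deck with the button 40 mm high at x -103 to 0, y -55 to 5.
- chute_top (a point): Upper end of the steel chute at the tablet mouth, on its centre line: x 0, y +28 mm in the dispenser's frame, 58 mm high. Its axes are those of the slope: own -x runs down along the chute floor, y is level across it, z square to the floor.
- chute_lip (a point): Middle of the open lower end of the steel chute, 11 mm high, at x -130, y +28 mm in the dispenser's frame. The polished chute floor falls straight at 20 degrees from the mouth (x 0, 58 mm high) to here; inner width 41 mm, rims 5 mm high (12 near the mouth, x 0 to -35). A tablet never stops on it by itself: it is over the lip 0.4 s after toppling out.
- catch_point (a point): Point of the chute floor exactly beside the button, x -68, y +28 mm in the dispenser's frame, 56 mm from the button's centre, 33 mm high. A fingertip here at the height of the fully pressed button top is 12 mm above the floor: it clears the rims and stops the tablet, whose leading upper edge runs 21 mm above the floor. A tip over 18 mm above the floor lets it slip under.
- button_top (a point): Centre of the top face of the blue push button, a round cap 32 mm across, at x -68, y -28 mm in the dispenser's frame, 57 mm high when up. It moves straight down with the button. Its grey collar is 41 mm across and ends 42.5 mm high.
- eject_button (a joint): Travel of the blue button: 0 is up, 0.012 m fully down (its top then 45 mm high). A spring returns it: 1 N starts it, 4.2 N holds it fully down. It drives an ejector 2.6 times as far (up to 0.2 s behind it); the tablet topples out when the button is about 9 mm down. One press sends out one tablet, which cannot be put back.
- tablet: The loose tablet that comes out, white below and blue above, 36 mm long (its x, along the chute) x 32 mm wide x 20 mm thick, 22 g. Origin at its centre. At the start it lies level in the magazine mouth, 4 mm behind its edge.
- mug_spare: White mug with small leaf marks, 95 mm high, standing near the dispenser; origin at the centre of its underside. Not to be moved.
- honey_jar: Glass honey jar, 71 mm across, 110 mm high; origin at the centre of its underside. Not to be moved.
- tin_small: Small food tin, 75 mm across, 58 mm high; origin at the centre of its underside. Not to be moved.
- salt_shaker: Grey and clear salt shaker, 44 mm across, 90 mm high; origin at the centre of its underside. Not to be moved.
Mind the look-alikes: they are no part of the job. What is meant by the tablet is not red or turquoise, and is the smaller of those in its own colour.

How it is judged:
By the outcome, as a careful person would: the job done as asked, in the order asked, and still so for the second after the job is handed in, while the arm keeps its last pose, push and grip.
It also fails if it takes over 32 s, if anything falls off the work surface, if the arm or the gripper's body presses on something with over 40 N, if the wrist force passes 120 N, or if a joint passes its speed limit or range.

## Working session

There is one attempt and no reset: what is moved stays moved. The work goes in short steps, Python scripts to look and compute and a shell command to move; the robot and the scene stay as the last step left them, time stands still between calls to the robot, and variables do not carry over. Pictures are saved under pics/ and viewed, at most 10 in all, crops included, and the job is handed in when it is done.

```bash
mkdir -p pics
python3 - <<'E'
from bench import r,eyes,job
import cv2
s=r.read_state();print({k:s[k] for k in('time','ee_pos','eef_rot','width','ft_force')})
for n in('scene','top'):
    c=eyes.camera(n);cv2.imwrite(f'pics/{n}0.png',c['pixels'][:,:,::-1]);print(n,c['fx'],c['fy'],c['cx'],c['cy'],c['extrinsics'])
E
```

```text
{'time': 0.0, 'ee_pos': array([0.22874532, 0.58149827, 0.40395743]), 'eef_rot': array([ 1.86283468e-01,  9.82495792e-01, -6.90199546e-04, -1.10887262e-04]), 'width': 0.08734450114053359, 'ft_force': array([ 0.38179276, -0.41156452, -0.31867485])}
scene 598.1360933582635 598.1360933582635 317.16984404303633 240.42952534893007 [[-0.8943606  -0.278447    0.35012337  0.18983669]
 [-0.44718502  0.53544206 -0.71646867  0.92621956]
 [ 0.01202777 -0.79735128 -0.60339561  0.80061041]
 [ 0.          0.          0.          1.        ]]
top 467.3279244510403 467.3279244510403 321.30467307861574 240.4977394392703 [[-0.02792291 -0.98696775  0.15847702  0.42854503]
 [-0.99912686  0.03248541  0.02627208  0.04028001]
 [-0.03107789 -0.15760505 -0.98701308  1.12015927]
 [ 0.          0.          0.          1.        ]]
```

View pics/top0.png

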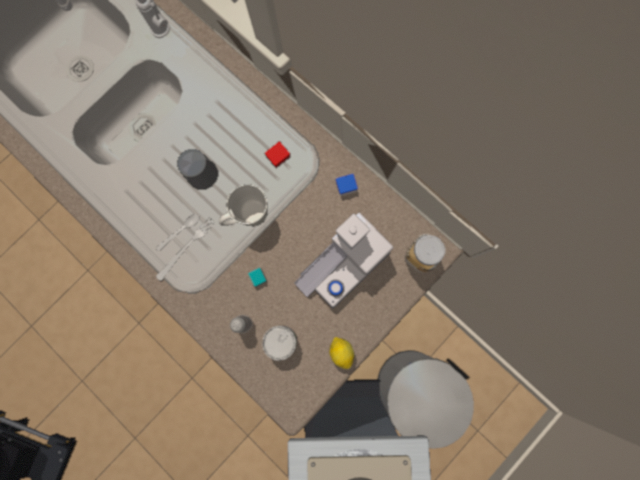

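View pics/scene0.png

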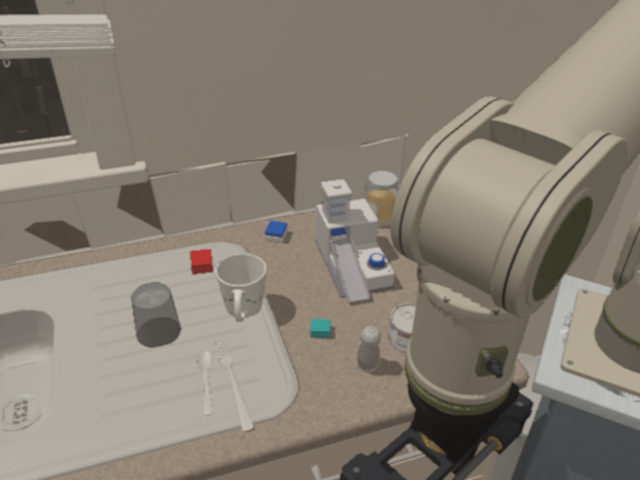

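The top view shows the dispenser at about (343,262), its button at (336,288) and its chute at (320,270). The mug is at (248,205), the tin at (280,344), the salt shaker at (241,325) and the honey jar at (428,252).

Tablet candidates in the top view:
- Red block (278,154): not wanted.
- Turquoise block (258,278): not wanted.
- Large loose blue/white block (347,185): a look-alike.
- Blue/white tablet in the dispenser mouth, at scene (338,231): this is the one I want.

I'll check that choice in one close crop.

Run:
```python
import cv2,numpy as np
a=cv2.imread('pics/top0.png')[200:320,280:400];b=cv2.imread('pics/scene0.png')[170:310,260:400]
A=cv2.resize(a,(600,600),interpolation=cv2.INTER_CUBIC)
cv2.imwrite('pics/topc.png',A)
cv2.imwrite('pics/scenec.png',cv2.resize(b,(600,600),interpolation=cv2.INTER_CUBIC))
```

```text
(no output)
```

View pics/topc.png

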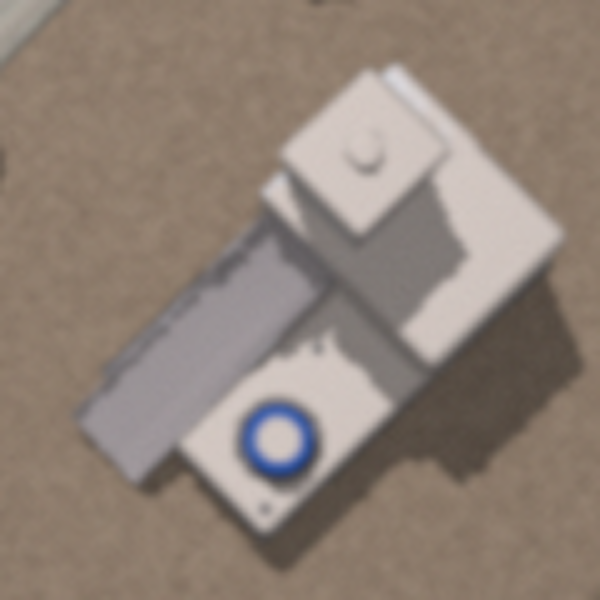

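View pics/scenec.png

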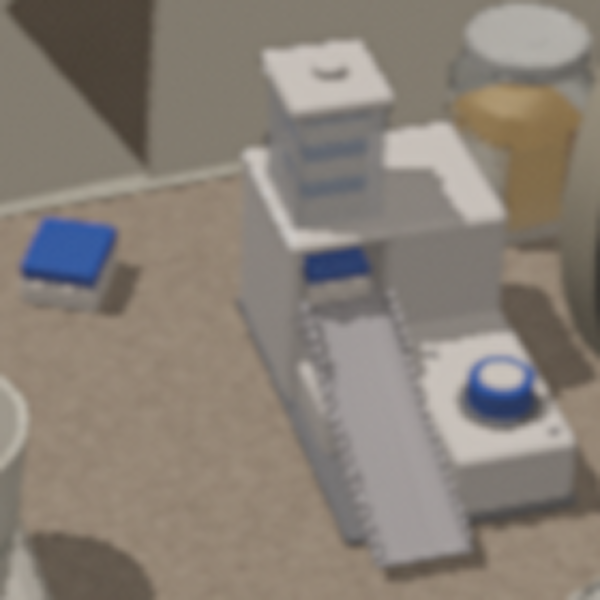

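```bash
cat > h.py <<'E'
import numpy as np
from scipy.optimize import least_squares
from scipy.spatial.transform import Rotation as R
from bench import r,eyes,job
T=[(565,235,88,-55,98),(432,368,0,-55,98),(262,192,0,55,98),(375,68,63,53,175),(448,150,63,3,175),(360,238,9,3,175),(282,155,9,53,175),
(106,450,-130,28,13),(265,535,-103,-55,40),(178,443,-103,5,40),(278,441,-68,-28,57)]
S=[(300,245,0,55,98),(505,217,0,-55,98),(450,122,88,-55,98),(245,155,88,55,98),(572,440,-103,-55,40),(447,460,-103,5,40),(503,373,-68,-28,57)]
def world(p,P):
    c,s=np.cos(p[2]),np.sin(p[2]); P=np.atleast_2d(P)
    return np.c_[p[0]+c*P[:,0]-s*P[:,1],p[1]+s*P[:,0]+c*P[:,1],P[:,2]]
def proj(c,W):
    E=np.linalg.inv(c['extrinsics']);q=W@E[:3,:3].T+E[:3,3]
    return np.c_[c['fx']*q[:,0]/q[:,2]+c['cx'],c['fy']*q[:,1]/q[:,2]+c['cy']]
def goto(tgt,yR):
    "remaining shift (units of 4cm, tool axes) and turn (units .12 rad)"
    s=r.read_state();Q=R.from_quat(s['eef_rot'])
    print('t',s['time'],'pos',s['ee_pos'].round(4),'w',s['width'],'ft',s['ft_force'].round(1),'j',s['joint_positions'].round(2))
    print('shift',(Q.inv().apply(tgt-s['ee_pos'])/.04).round(2),'turn',((Q.inv()*yR).as_rotvec()/.12).round(2))
E
python3 - <<'E'
from h import *
ct,cs=eyes.camera('top'),eyes.camera('scene')
T=np.array(T,float);S=np.array(S,float)
pt=(T[:,:2]+.5)/5-.5+[280,200];ps=(S[:,:2]+.5)*140/600-.5+[260,170]
f=lambda p:np.r_[(proj(ct,world(p,T[:,2:]/1e3))-pt).ravel(),(proj(cs,world(p,S[:,2:]/1e3))-ps).ravel()]
o=least_squares(f,[.4,0,-.8],loss='soft_l1');p=o.x;print(p);print(f(p).reshape(-1,2).round(1).tolist())
fs=[least_squares(lambda p,a=a:f(p)[a],p).x for a in(slice(0,22),slice(22,None))];print(fs)
np.save('p.npy',p)
print('button,catch,mid',world(p,np.array([[-68,-28,57],[-68,28,33],[-68,0,45]])/1e3))
for k in(0,np.pi):
    # tool z down, tool y along dispenser y (or reverse)
    Q=R.from_euler('z',p[2]+k)*R.from_matrix(np.diag([-1,1,-1.]));print(Q.as_quat());goto(world(p,[-.068,0,.06+.182])[0],Q)
E
```

```text
[ 0.55664498  0.00774515 -0.84034951]
[[2.5, -0.3], [0.4, 0.6], [-0.4, -0.0], [-0.6, -1.4], [1.8, -0.7], [0.5, -0.2], [-0.9, -1.0], [-0.7, -0.1], [-0.1, 0.5], [-0.7, -0.2], [0.2, -0.3], [-1.9, 0.9], [2.0, -0.3], [0.8, -1.0], [-0.6, -1.7], [2.1, 0.9], [2.5, 1.2], [-0.1, 1.2]]
[array([ 0.55603017,  0.00820807, -0.83691642]), array([ 0.5583066 ,  0.00718524, -0.84879399])]
button,catch,mid [[0.49041867 0.03971507 0.057     ]
 [0.53213175 0.07707841 0.033     ]
 [0.51127521 0.05839674 0.045     ]]
[0.40792001 0.91301767 0.         0.        ]
t 0.2 pos [0.2287 0.5816 0.4043] w 0.08681336403160156 ft [ 0.   0.5 -0.2] j [-1.22  0.33 -0.06  1.46  0.02  1.35 -0.09]
shift [-11.36  -9.58   4.06] turn [-0.01  0.    3.88]
[-0.91301767  0.40792001  0.          0.        ]
t 0.2 pos [0.2287 0.5816 0.4043] w 0.08681336403160156 ft [ 0.   0.5 -0.2] j [-1.22  0.33 -0.06  1.46  0.02  1.35 -0.09]
shift [-11.36  -9.58   4.06] turn [-0.00e+00 -1.00e-02 -2.23e+01]
```

The close crop shows the blue/white tablet in the dispenser mouth at scene (338,231). It is smaller than the loose blue block at (276,231), so it's the right one. Next I'll travel there at height.

```bash
python3 -m inch '[[-0.4,-0.3,0,0,0,0],[-0.7,-0.6,0,0,0,0],[-0.7,-0.6,0,0,0,0],[-0.7,-0.6,0,0,0,0],[-0.7,-0.6,0,0,0,0]]' -0.06 20
python3 -m inch '[[-0.7,-0.6,0,0,0,0],[-0.7,-0.6,0,0,0,0],[-0.7,-0.6,0,0,0,0],[-0.7,-0.6,0,0,0,0],[-0.7,-0.6,0,0,0,0]]'
python3 -m inch '[[-0.7,-0.6,0,0,0,0],[-0.7,-0.6,0,0,0,0],[-0.7,-0.6,0,0,0,0],[-0.4,-0.3,0,0,0,0],[0,0,0,0,0,0]]'
cat >> h.py <<'E'
p=np.load('p.npy');Q0=R.from_euler('z',p[2])*R.from_matrix(np.diag([-1,1,-1.]))
E
python3 -c "
from h import *
goto(world(p,[-.068,0,.10+.182])[0],Q0)"
```

```text
time: 0.62
ee_pos: [0.3089, 0.4326, 0.4046]
eef_rot: [0.186, 0.983, -0.0, -0.0]
ft_force: [0.8, 0.2, -0.6]
width: 0.0611
grip_force: 0.0
time: 1.03
ee_pos: [0.3951, 0.2695, 0.4048]
eef_rot: [0.186, 0.982, 0.0, -0.0]
ft_force: [1.0, 0.5, 0.8]
width: 0.0415
grip_force: 0.0
time: 1.45
ee_pos: [0.4589, 0.1519, 0.4049]
eef_rot: [0.19, 0.982, -0.0, 0.0]
ft_force: [-0.4, -0.7, 0.1]
width: 0.0408
grip_force: 0.0
t 1.45 pos [0.4589 0.1519 0.4049] w 0.04084996649293062 ft [-0.4 -0.7  0.1] j [-0.71  0.01  0.3   1.84 -0.    1.3   0.78]
shift [-2.08 -1.68  3.08] turn [-0.    0.01  3.82]
```

```bash
python3 -m inch '[[0,0,0,0,0,0.8],[0,0,0,0,0,0.8],[0,0,0,0,0,0.8],[0,0,0,0,0,0.8],[0,0,0,0,0,0.6]]'
python3 -c "
from h import *
goto(world(p,[-.068,0,.10+.182])[0],Q0)"
```

```text
time: 1.87
ee_pos: [0.4567, 0.1572, 0.4046]
eef_rot: [0.406, 0.914, 0.0, -0.0]
ft_force: [-0.4, 0.3, 0.3]
width: 0.041
grip_force: 0.0
t 1.8667 pos [0.4567 0.1572 0.4046] w 0.041041690343740306 ft [-0.4  0.3  0.3] j [-0.72  0.01  0.3   1.84 -0.    1.3   0.31]
shift [-2.75 -0.65  3.07] turn [-0.   -0.    0.04]
```

```bash
python3 -m inch '[[-0.6,-0.1,0,0,0,0],[-0.6,-0.2,0,0,0,0],[-0.6,-0.2,0,0,0,0],[-0.6,-0.1,0,0,0,0],[-0.35,-0.05,0,0,0,0]]'
python3 -m inch '[[0,0,0.6,0,0,0],[0,0,0.6,0,0,0],[0,0,0.6,0,0,0],[0,0,0.6,0,0,0],[0,0,0.4,0,0,0]]'
python3 -m inch '[[0,0,0,0,0,0],[0,0,0,0,0,0],[0,0,0,0,0,0],[0,0,0,0,0,0],[0,0,0,0,0,0]]'
python3 -c "
from h import *
import cv2
goto(world(p,[-.068,0,.08+.182])[0],Q0)
a=eyes.camera('top')['pixels'][200:320,270:390,::-1];b=eyes.camera('scene')['pixels'][140:320,240:420,::-1]
f=lambda x:cv2.resize(x,(400,400),interpolation=cv2.INTER_CUBIC)
cv2.imwrite('pics/m1.png',np.hstack([f(a),f(b)]))"
```

```text
time: 2.28
ee_pos: [0.5126, 0.0559, 0.4048]
eef_rot: [0.404, 0.915, -0.0, 0.0]
ft_force: [-0.4, 0.6, 0.3]
width: 0.0411
grip_force: 0.0
time: 2.7
ee_pos: [0.5112, 0.0584, 0.2905]
eef_rot: [0.403, 0.915, -0.001, -0.001]
ft_force: [0.4, -0.2, 0.3]
width: 0.0412
grip_force: 0.0
time: 3.12
ee_pos: [0.5124, 0.0579, 0.2939]
eef_rot: [0.404, 0.915, 0.001, 0.001]
ft_force: [0.3, -0.7, 0.2]
width: 0.0407
grip_force: 0.0
t 3.1167 pos [0.5124 0.0579 0.2939] w 0.04072775027416922 ft [ 0.3 -0.7  0.2] j [-0.57  0.19  0.41  1.9  -0.09  1.06  0.61]
shift [ 0.03 -0.01  0.8 ] turn [0.02 0.01 0.08]
```

View pics/m1.png

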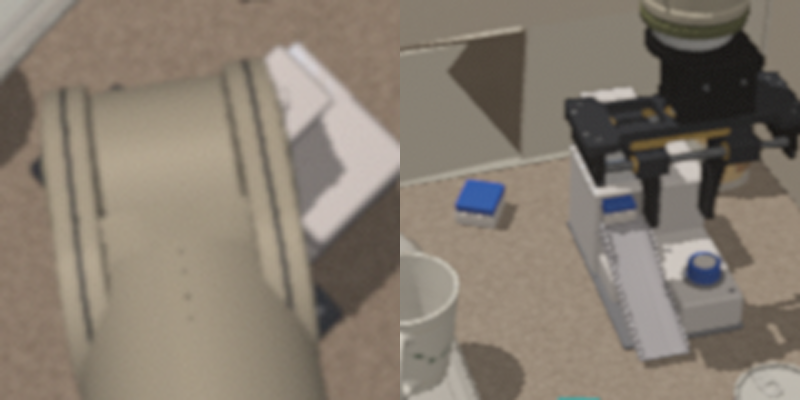

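The scene crop shows the fingers straddling correctly. The left finger at (652,215) is over the chute line and the right one at (708,210) is over the button line, with the button at (705,265). I'll lower to just above the button.

```bash
python3 -m inch '[[0.03,0,0.3,0,0,0.08],[0,0,0.3,0,0,0],[0,0,0.3,0,0,0],[0,0,0.25,0,0,0],[0,0,0,0,0,0]]'
python3 -m inch '[[0,0,0,0,0,0],[0,0,0,0,0,0],[0,0,0,0,0,0],[0,0,0,0,0,0],[0,0,0,0,0,0]]'
python3 -c "
from h import *
import cv2
goto(world(p,[-.068,0,.045+.182])[0],Q0)
c=eyes.camera('scene');a=c['pixels'][190:310,290:410,::-1]
cv2.imwrite('pics/m2.png',cv2.resize(a,(600,600),interpolation=cv2.INTER_CUBIC))"
```

```text
time: 3.63
ee_pos: [0.5106, 0.0587, 0.2452]
eef_rot: [0.408, 0.913, -0.001, -0.001]
ft_force: [-0.5, 0.4, 0.0]
width: 0.0407
grip_force: 0.0
time: 4.05
ee_pos: [0.5113, 0.0587, 0.2472]
eef_rot: [0.408, 0.913, 0.0, 0.0]
ft_force: [0.7, 0.2, 0.3]
width: 0.0409
grip_force: 0.0
t 4.05 pos [0.5113 0.0587 0.2472] w 0.04091150054876456 ft [0.7 0.2 0.3] j [-0.56  0.25  0.41  1.95 -0.12  0.97  0.63]
shift [-0.   -0.01  0.5 ] turn [ 0.01  0.   -0.  ]
```

View pics/m2.png

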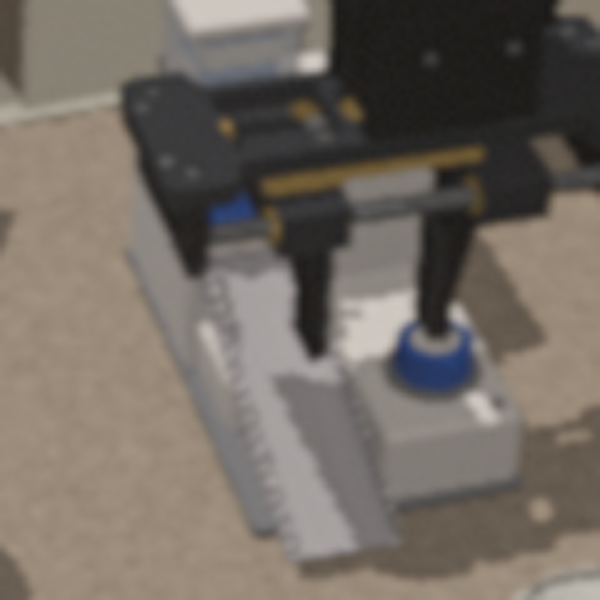

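```bash
python3 -m inch '[[0,0,0.12,0,0,0],[0,0,0.12,0,0,0],[0,0,0.12,0,0,0],[0,0,0.1,0,0,0],[0,0,0.06,0,0,0]]'
python3 -m inch '[[0,0,0,0,0,0],[0,0,0,0,0,0],[0,0,0,0,0,0],[0,0,0,0,0,0],[0,0,0,0,0,0]]'
python3 -c "
from h import *
import cv2
goto(world(p,[-.068,0,.045+.182])[0],Q0)
c=eyes.camera('scene');a=c['pixels'][190:310,290:410,::-1]
cv2.imwrite('pics/m3.png',cv2.resize(a,(600,600),interpolation=cv2.INTER_CUBIC))"
```

```text
time: 4.52
ee_pos: [0.5117, 0.0588, 0.2266]
eef_rot: [0.408, 0.913, 0.0, 0.0]
ft_force: [-10.7, -0.4, 41.9]
width: 0.0409
grip_force: 20.6
time: 4.93
ee_pos: [0.5116, 0.0587, 0.2272]
eef_rot: [0.408, 0.913, 0.001, 0.0]
ft_force: [-5.5, -0.7, 20.4]
width: 0.041
grip_force: 10.6
t 4.9333 pos [0.5116 0.0587 0.2272] w 0.04101988072730093 ft [-5.5 -0.7 20.4] j [-0.56  0.28  0.4   1.96 -0.14  0.92  0.64]
shift [-0.   -0.01  0.  ] turn [ 0.01 -0.   -0.  ]
```

View pics/m3.png

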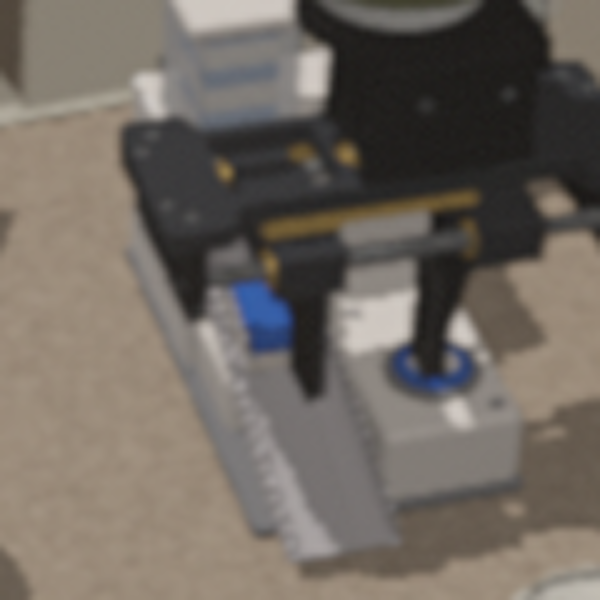

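Run:
```python
from h import *
import cv2
c=eyes.camera('scene');a=c['pixels'][190:310,290:410,::-1]
old=cv2.imread('pics/m3.png')
im=cv2.resize(a,(600,600),interpolation=cv2.INTER_CUBIC)
print('diff',np.abs(im.astype(int)-old)[250:420,200:350].mean())
# tablet with leading upper edge at x=-58.5 (touching)
s,co=np.sin(np.radians(20)),np.cos(np.radians(20))
x0=-58.5;u=np.array([co,s]);n=np.array([-s,co])
# floor point under leading face: top-lead = F+20n ; F on floor z=33+(x+68)*tan20
Fx=x0+20*s;F=np.array([Fx,33+(Fx+68)*s/co])
P=[]
for k in(F+20*n,F+20*n+36*u,F,F+36*u):
    for y in(12,44):P.append([k[0],y,k[1]])
q=(proj(c,world(p,np.array(P)/1e3))-[290,190]+.5)*5-.5
big=im.copy()
for i,j in((0,1),(0,2),(1,3),(2,3),(4,5),(0,4),(1,5)):
    cv2.line(big,tuple(map(int,q[i])),tuple(map(int,q[j])),(0,255,255),1)
cv2.imwrite('pics/m4.png',np.hstack([cv2.resize(im[200:450,150:400],(400,400)),cv2.resize(big[200:450,150:400],(400,400))]))
goto(world(p,[-.068,0,.045+.182])[0],Q0)
```

```text
diff 0.5952679738562091
t 5.0333 pos [0.5116 0.0587 0.2272] w 0.04096252376015743 ft [-5.1 -0.2 20.4] j [-0.56  0.28  0.4   1.96 -0.14  0.92  0.64]
shift [-0.   -0.01  0.  ] turn [ 0.01 -0.   -0.  ]
```

View pics/m4.png

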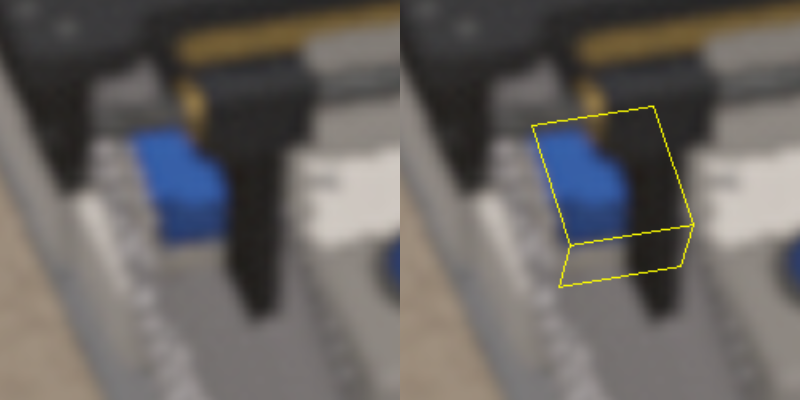

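The tablet is out and held behind the finger at crop (190,190), but it looks pitched compared with the predicted resting outline. I'll let it settle and look closer.

```bash
python3 -m inch '[[0,0,0,0,0,0],[0,0,0,0,0,0],[0,0,0,0,0,0],[0,0,0,0,0,0],[0,0,0,0,0,0]]'
python3 - <<'E'
from h import *
import cv2
ims=[eyes.camera('scene')['pixels'] for _ in range(8)]
c=eyes.camera('scene');a=np.mean(ims,0)
old=cv2.imread('pics/m3.png')
im=cv2.resize(np.uint8(a[190:310,290:410,::-1]),(600,600),interpolation=cv2.INTER_CUBIC)
print('diff',np.abs(im.astype(int)-old)[250:420,200:350].mean())
s,e=220,325
cr=a[235:285,325:365,::-1]
def box(th,x0,f,base=None):
    th=np.radians(th);u=np.array([np.cos(th),np.sin(th)]);n=np.array([-u[1],u[0]])
    F=f
    return np.array([[k[0],y,k[1]] for k in(F+20*n,F+20*n+36*u,F,F+36*u) for y in(12,44)])
t20=np.tan(np.radians(20));outs=[]
def up(x):return cv2.resize(x,(400,500),interpolation=cv2.INTER_CUBIC)
g=np.clip(up(np.float32(cr))*1.5,0,255).astype(np.uint8)
outs.append(g)
o=g.copy()
for th,x,col in((20,-45,(0,255,255)),(0,-45,(0,255,0))):
    Fz=58+x*t20
    if th==0: Fz=58+(x+36)*t20  # level, rear corner on floor
    q=(proj(c,world(p,box(th,0,np.array([x,Fz]))/1e3))-[325,235]+.5)*10-.5
    for i,j in((0,1),(0,2),(1,3),(2,3),(4,5),(0,4),(1,5)[0:2],(2,3),(2,6),(1,5)): 
        if i<8 and j<8: cv2.line(o,tuple(map(int,q[i])),tuple(map(int,q[j])),col,1)
cv2.imwrite('pics/m5.png',np.hstack([g,o]))
s=r.read_state();print(s['time'],s['ee_pos'],s['ft_force'],s['grip_force'])
E
```

```text
time: 5.45
ee_pos: [0.5116, 0.0587, 0.2272]
eef_rot: [0.408, 0.913, 0.001, 0.0]
ft_force: [-4.3, -0.2, 22.1]
width: 0.041
grip_force: 10.6
diff 0.5911111111111111
5.9 [0.51160632 0.05870034 0.22715612] [-4.44834687e+00  2.08186541e-02  2.17076650e+01] 10.61900319698907
```

View pics/m5.png

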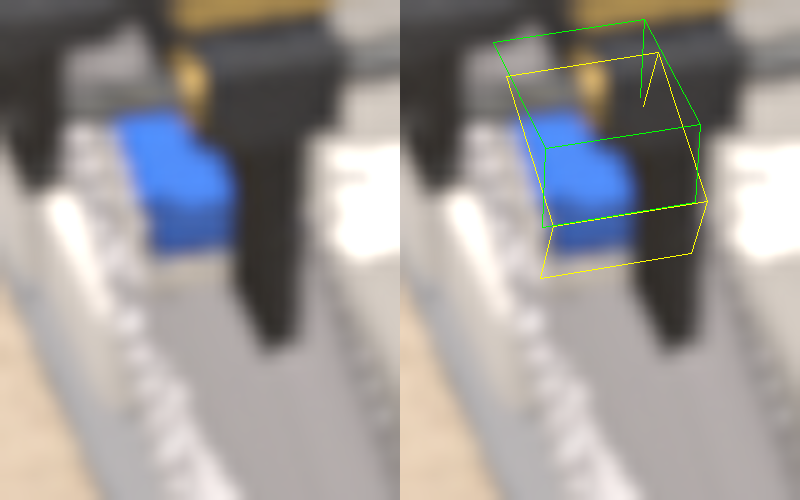

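```bash
cat > blob.py <<'E'
from h import *
import cv2
a=np.mean([eyes.camera('scene')['pixels'] for _ in range(3)],0)[235:285,325:352]
m=(a[:,:,2]-a[:,:,0]>40)&(a[:,:,2]>60);y,x=np.nonzero(m)
print('n',m.sum(),'cen',x.mean().round(2),y.mean().round(2),'ymax',y.max())
for t in np.arange(0,20,1.): # profile along the left part of the tablet
    v=10+t;u=13.5+.31*t
    print((v,a[int(v),int(u):int(u)+3].mean(0).round().astype(int).tolist()),end=' ')
s=r.read_state();print('\n',s['time'],s['ee_pos'].round(4),s['ft_force'].round(1))
E
python3 blob.py; python3 -m inch '[[-0.04,0,0,0,0,0],[-0.03,0,0,0,0,0],[0,0,0,0,0,0],[0,0,0,0,0,0],[0,0,0,0,0,0]]'; python3 blob.py
```

```text
n 118 cen 17.27 17.41 ymax 24
(np.float64(10.0), [71, 72, 80]) (np.float64(11.0), [60, 76, 119]) (np.float64(12.0), [55, 91, 159]) (np.float64(13.0), [55, 96, 168]) (np.float64(14.0), [54, 96, 168]) (np.float64(15.0), [55, 95, 167]) (np.float64(16.0), [54, 95, 167]) (np.float64(17.0), [55, 95, 167]) (np.float64(18.0), [53, 92, 163]) (np.float64(19.0), [52, 87, 155]) (np.float64(20.0), [47, 75, 133]) (np.float64(21.0), [44, 68, 119]) (np.float64(22.0), [44, 67, 117]) (np.float64(23.0), [42, 64, 113]) (np.float64(24.0), [50, 64, 105]) (np.float64(25.0), [90, 91, 105]) (np.float64(26.0), [122, 116, 113]) (np.float64(27.0), [127, 121, 114]) (np.float64(28.0), [121, 115, 111]) (np.float64(29.0), [119, 114, 113]) 
 6.05 [0.5116 0.0587 0.2272] [-5.8 -0.1 21.3]
time: 6.47
ee_pos: [0.5124, 0.0582, 0.227]
eef_rot: [0.408, 0.913, 0.001, -0.002]
ft_force: [-13.0, 6.8, 26.8]
width: 0.0411
grip_force: 13.6
n 119 cen 17.16 17.39 ymax 24
(np.float64(10.0), [71, 73, 85]) (np.float64(11.0), [59, 77, 123]) (np.float64(12.0), [54, 91, 159]) (np.float64(13.0), [54, 96, 168]) (np.float64(14.0), [54, 95, 167]) (np.float64(15.0), [55, 95, 167]) (np.float64(16.0), [55, 95, 167]) (np.float64(17.0), [54, 95, 167]) (np.float64(18.0), [53, 93, 164]) (np.float64(19.0), [51, 86, 153]) (np.float64(20.0), [46, 73, 130]) (np.float64(21.0), [44, 66, 116]) (np.float64(22.0), [43, 66, 116]) (np.float64(23.0), [42, 64, 113]) (np.float64(24.0), [49, 63, 104]) (np.float64(25.0), [89, 90, 105]) (np.float64(26.0), [120, 115, 112]) (np.float64(27.0), [128, 121, 114]) (np.float64(28.0), [119, 113, 110]) (np.float64(29.0), [118, 113, 112]) 
 6.6167 [0.5124 0.0582 0.227 ] [-12.5   6.2  28.3]
```

```bash
python3 -m inch '[[0,0,-0.015,0,0,0],[-0.03,0,0,0,0,0],[0,0,0,0,0,0],[0,0,0,0,0,0],[0,0,0,0,0,0]]'; python3 blob.py
```

```text
time: 7.03
ee_pos: [0.5127, 0.058, 0.227]
eef_rot: [0.407, 0.913, 0.001, -0.003]
ft_force: [-13.0, 9.4, 23.8]
width: 0.041
grip_force: 11.9
n 118 cen 17.19 17.27 ymax 24
(np.float64(10.0), [70, 72, 85]) (np.float64(11.0), [58, 77, 124]) (np.float64(12.0), [55, 92, 160]) (np.float64(13.0), [54, 96, 168]) (np.float64(14.0), [54, 95, 167]) (np.float64(15.0), [55, 95, 167]) (np.float64(16.0), [54, 95, 167]) (np.float64(17.0), [54, 95, 167]) (np.float64(18.0), [54, 92, 164]) (np.float64(19.0), [51, 86, 153]) (np.float64(20.0), [46, 73, 130]) (np.float64(21.0), [44, 66, 116]) (np.float64(22.0), [44, 66, 116]) (np.float64(23.0), [42, 64, 112]) (np.float64(24.0), [51, 65, 104]) (np.float64(25.0), [92, 92, 105]) (np.float64(26.0), [121, 115, 112]) (np.float64(27.0), [127, 120, 113]) (np.float64(28.0), [119, 113, 109]) (np.float64(29.0), [118, 114, 112]) 
 7.1833 [0.5127 0.058  0.227 ] [-14.9   9.2  24.2]
```

```bash
python3 -m inch '[[0,0,-0.03,0,0,0],[0,0,-0.02,0,0,0],[0,0,0,0,0,0],[0,0,0,0,0,0],[0,0,0,0,0,0]]'; python3 blob.py
```

```text
time: 7.6
ee_pos: [0.5138, 0.0559, 0.2283]
eef_rot: [0.408, 0.913, 0.0, -0.0]
ft_force: [-1.1, 2.2, 3.1]
width: 0.041
grip_force: 2.0
n 122 cen 16.97 15.87 ymax 23
(np.float64(10.0), [56, 85, 146]) (np.float64(11.0), [54, 94, 165]) (np.float64(12.0), [54, 96, 168]) (np.float64(13.0), [54, 95, 167]) (np.float64(14.0), [54, 95, 167]) (np.float64(15.0), [55, 95, 167]) (np.float64(16.0), [55, 95, 167]) (np.float64(17.0), [54, 93, 164]) (np.float64(18.0), [50, 84, 151]) (np.float64(19.0), [46, 73, 130]) (np.float64(20.0), [44, 67, 117]) (np.float64(21.0), [43, 65, 115]) (np.float64(22.0), [44, 63, 110]) (np.float64(23.0), [65, 73, 103]) (np.float64(24.0), [99, 99, 108]) (np.float64(25.0), [123, 118, 113]) (np.float64(26.0), [125, 118, 112]) (np.float64(27.0), [121, 115, 112]) (np.float64(28.0), [118, 114, 113]) (np.float64(29.0), [119, 115, 114]) 
 7.75 [0.5138 0.0557 0.2284] [-1.5  3.   4.1]
```

The tablet moved uphill with the finger by about 1.4 px, roughly 2 mm, so contact is confirmed. I'll firm the press slightly, check once more and hand in.

```bash
python3 -m inch '[[0,0,0.015,0,0,0],[0,0,0.015,0,0,0],[0,0,0,0,0,0],[0,0,0,0,0,0],[0,0,0,0,0,0]]'; python3 blob.py|grep -v float;  python3 -m inch '[[0,0,0,0,0,0],[0,0,0,0,0,0],[0,0,0,0,0,0],[0,0,0,0,0,0],[0,0,0,0,0,0]]'; python3 blob.py|grep -v float
python3 -c "
from h import *
import cv2
cv2.imwrite('pics/m6.png',cv2.resize(eyes.camera('scene')['pixels'][180:360,240:420,::-1],(600,600),interpolation=cv2.INTER_CUBIC))"
```

```text
time: 8.17
ee_pos: [0.5139, 0.0557, 0.2276]
eef_rot: [0.408, 0.913, 0.0, -0.0]
ft_force: [-2.7, 3.3, 8.2]
width: 0.0412
grip_force: 4.1
n 118 cen 16.97 15.99 ymax 23
 8.3167 [0.5139 0.0557 0.2275] [-3.7  2.6  7.8]
time: 8.73
ee_pos: [0.5139, 0.0557, 0.2275]
eef_rot: [0.408, 0.913, 0.0, -0.0]
ft_force: [-2.6, 3.2, 8.6]
width: 0.0412
grip_force: 4.1
n 118 cen 16.97 15.99 ymax 23
 8.8833 [0.5139 0.0557 0.2276] [-3.   2.4  8.6]
```

View pics/m6.png

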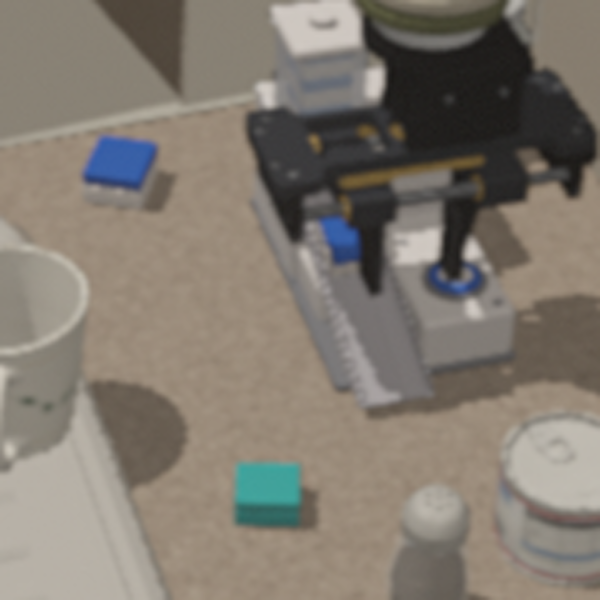

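The final crop shows the tablet at (340,240), stopped against the finger at (372,250), and the button held down at (455,278). The mug, tin and salt shaker in view are standing as before.

```bash
python3 -c "
from bench import job
print(job.close_job())"
```

```text
the job is handed in; nothing more can be done
None
```

The tablet is out and stopped on the chute with one finger touching it, the other finger is holding the blue button down, and the job was handed in at about 9 s.

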